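# Snap a grease cartridge onto a tilted nipple and hold it pressed

## Task

Grease the drive bearing: lift the blue-banded grease cartridge off its parking pin, bring its mouth squarely onto the tilted brass nipple of the bearing block and press along the nipple's axis until it snaps over the nipple and pushes the red spring collar down to its stop. Finish while still gripping the cartridge and holding the collar pressed down against its spring; leave the orange-banded cartridge parked on its pin.

Things in the scene. Friction and masses are not known exactly. Their poses are not given: they have to be found in the camera images.
- blue_grip (a point): grip centre of the blue-banded grease cartridge, loose, 0.13 to 0.25 kg: a round steel stick 95 mm long, standing mouth-down on a pin. Lower 35 mm: steel skirt, diameter 36 mm, open below; above it a round grip, diameter 24 mm, 60 mm long, with blue cone and bands and black top. The point is on the axis, 66 mm above the mouth's rim; z points from mouth to top
- blue_mouth (a point): centre of the rim plane of the blue-banded cartridge's mouth, 66 mm below the grip point; z points to the cartridge's top. Inside the rim a cone narrows from 26 mm to 19 mm diameter at 5 mm depth; a 2 mm lip follows, then a cavity 26 mm wide up to 30 mm depth
- orange_grip (a point): the same point of the orange-banded cartridge, alike but for its orange cone and bands; loose; to be left on its pin
- parking_plate: fixed aluminium plate 70 x 180 x 10 mm on the worktop, origin at the centre of its underside, y along its length. Steel pins, diameter 14 mm, 16 mm high, stand on it at y = -50 and +50 mm, a cartridge loosely over each, its rim resting on the plate 10 mm over the worktop; which is on which varies. Lift straight up by 30 mm to clear a pin
- bearing_block: fixed grey bearing block, base 90 x 80 x 22 mm, origin at the centre of its underside, with two cheeks 63 mm high holding a dark steel swivel head, clamped stiff, that turns about the block's y axis at 45 mm height; its nipple leans 0.2 to 0.48 rad from vertical towards the block's -x side
- nipple_tip (a point): centre of the brass nipple's flat tip; z is its axis, out of the block. Diameter 16 mm, the last 6 mm tapering to 8. Three sprung steel balls 8 mm below the tip stand out to 23 mm diameter; the lip snaps over them with 8 to 10 N at rim 11 mm below, then is drawn on. The free collar's top is 14 mm below the tip; the lip has snapped when the rim is 19 mm below; collar at its stop: rim 26 mm below
- collar (a joint): red spring collar, a ring 34 mm in diameter round the nipple's foot, which the cartridge's rim pushes down along the nipple's axis: 0 when free, 0.012 m at its stop; its spring pushes back with about 3 N at first and 11 N at the stop
Not all that is in view belongs to the job. What is shaped like the part that bears blue_grip but brown or pink is not meant.

How it is judged:
By the outcome, as a careful person would: the job done as asked, in the order asked, and still so for the second after the job is handed in, while the arm keeps its last pose, push and grip.
It also fails if it takes over 42 s, if anything falls off the work surface, if the arm or the gripper's body presses on something with over 40 N, if the wrist force passes 120 N, or if a joint passes its speed limit or range.

## Robot

A 6-joint arm with a two-finger parallel gripper is mounted at the origin on a cart in front of the work surface, level with it; the furniture and walls round the work are solid. World frame = base frame: x ahead of the robot, y to its left, z up, the work surface at z = 0. Lengths are in mm, angles in rad, forces in N, time in s.
With the tool pointing down it reaches from about 300 to 750 mm from the base axis. Payload 8.5 kg.
Tool frame: the origin (TCP) lies at the very end of the fingers, on their centre line; the grasp point (between the pads) lies 19 mm behind it; z points along the fingers, y is the line along which they close (so a half turn about z gives the same grasp; the last joint's range is limited). The gripper opens to 85 mm and grips with 20 to 120 N. Pads are 22 mm wide; open, the fingers measure 114 mm over their backs; the gripper's body (76 mm by 85 mm) begins 54 mm behind the grasp point. The pads swing forward as they close: fully open they stand 13 mm farther back than shut.
Start: joints at [1.074, 0.381, 1.297, -0, 1.464, -0.215], TCP at [152.938, 528.29, 231.322] pointing down, gripper open.
Joint ranges: [-3.11, 3.11], [-0.89, 2.33], [0.22, 2.48], [-1.42, 4.56], [0.17, 2.85], [-2.88, 2.88]. Speed limits (rad/s): [2.39, 2.39, 3.14, 3.14, 3.14, 3.14].

## Interface

Orientations are given as a rotation vector (axis times angle).
In Python, from rig import * gives the robot as it stands. The module is installed in compiled form; this text tells all that it offers.
- The arm moves only by the tool step_arm, never from a script. Its argument "plan" is text: rows parted by semicolons, each of 6 numbers parted by spaces: the shift along the tool's x, y, z in cm, then the turn, a rotation vector about the tool's x, y, z in degrees. In form: tx ty tz wx wy wz; .... A call has 1 to 5 rows; each row is the pose to reach, as a shift and turn from the pose commanded when the call began, along the tool's axes at that moment; what a row does not reach only later rows make up. A row lasts 1/8 s, in which the tool goes at most 62.5 mm and 10.7 degrees, less where a joint would pass 70% of its speed; a pose out of reach is approached as far as the arm can. A call with a gripper value outside its range is refused whole. "gripper" is the gripper command: -1 is shut, 1 is fully open, values between are in proportion, set as the call begins (left out, the last holds). The fingers move at their own pace and stop on an object; "grip_force" is the grip in N (left out, the last holds). Time passes only in rows, so rows that repeat a pose let the fingers close. It gives the time, the measured TCP pose, the force, the opening and the grip force at its end, in the units of the state.
- get_obs(): the state, without advancing time (a new reading comes with each control period).
- capture(name): name is "scene" or "top"; returns the picture (400x640x3 uint8, blue, green, red); there is no depth.
- camera_info(name): a dict with "intrinsics" (3x3 intrinsics, pixels), "xyz" and "orientation" of the camera in the world. Camera axes: x right, y down, z forward; pixel columns grow to the right and rows downward; lengths in mm; the calibration is good to about 2 mm. A picture is of the moment at which its call begins. camera_info takes no time and is no camera call.
- close_job(): hands the job in; it is judged then, once.
The state is a dict: "t": time; "joint_positions": joint angles; "joint_velocities": joint speeds; "tau": joint torques, N m; "ee_pos": TCP position; "orientation": TCP orientation; "ft_force": force on the tool from outside, world axes, zero at the start; "moment": the same for the moment, N m; "grip_width": finger opening in mm; "grasp_force": force on a finger pad.
Only numpy, scipy, OpenCV 4.12 (cv2) and the standard library are available. Lean on these libraries where they do the work, as an engineer would, in place of code of your own. Each camera call takes 0.05 s, during which the arm holds its last target. There are 200 camera calls.

## Working session

There is one attempt and no reset: what is moved stays moved. The work goes in short steps, Python scripts to look and compute and a tool call to move; the robot and the scene stay as the last step left them, time stands still between calls to the robot, and variables do not carry over. Pictures are saved under pics/ and viewed, at most 10 in all, crops included, and the job is handed in when it is done.

Besides the shell and the picture viewer there is one more tool, called after ">>>" in YAML: its name, and indented under it one key for each argument. step_arm: Moves the arm, as the interface text tells. Its arguments: {"type":"object","properties":{"plan":{"type":"string"},"gripper":{"type":"number"},"grip_force":{"type":"number"}},"required":["plan"]}

```bash
mkdir -p pics; python3 - <<'E'
from rig import *
import cv2
o=get_obs();print(o)
for n in("scene","top"):
    im=capture(n);cv2.imwrite(f"pics/{n}0.png",im);print(n,camera_info(n))
E
```

```text
{'t': 0.0, 'joint_positions': array([ 1.07369575e+00,  3.81207199e-01,  1.29827473e+00,  2.81728327e-05,
        1.46361684e+00, -2.15291238e-01]), 'joint_velocities': array([ 0.00011808, -0.00076757, -0.00170901, -0.00108515, -0.00100102,
       -0.00120111]), 'tau': array([ 2.57820182e-03, -4.48453510e+01, -2.31284916e+01,  8.13043158e-06,
        4.67816062e-03,  2.14770495e-05]), 'ee_pos': array([152.79555735, 528.03695425, 230.70106277]), 'orientation': array([-4.41128913e-01, -3.10991001e+00,  2.20156313e-03]), 'ft_force': array([ 0.08930666, -0.83186644,  0.39287059]), 'moment': array([ 0.02867929,  0.01689248, -0.04531573]), 'grasp_force': 0.0, 'grip_width': 85.37686195046314}
scene {'intrinsics': array([[426.70337111,   0.        , 311.56345682],
       [  0.        , 426.70337111, 200.09461286],
       [  0.        ,   0.        ,   1.        ]]), 'xyz': array([  77.45166758, -373.42318147,  646.76241821]), 'orientation': array([-2.07317005,  0.91670487, -0.45105765])}
top {'intrinsics': array([[366.37802626,   0.        , 318.02997844],
       [  0.        , 366.37802626, 202.27090159],
       [  0.        ,   0.        ,   1.        ]]), 'xyz': array([427.19514903, 110.83576695, 908.4589361 ]), 'orientation': array([-2.17630689,  2.04839976, -0.21020891])}
```

View pics/scene0.png

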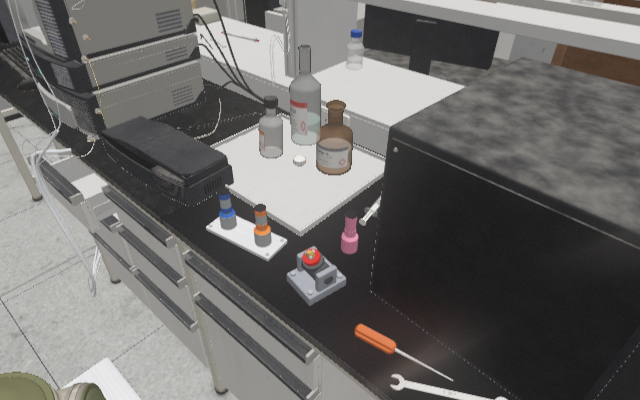

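View pics/top0.png

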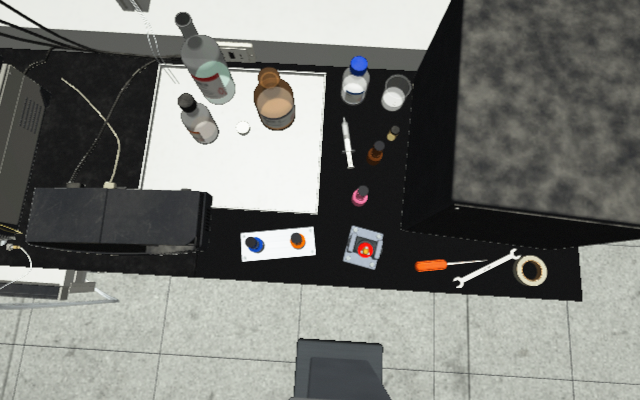

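The scene picture shows the plate with blue at (227,213) and orange at (262,227), and the block with its red collar at (312,260). In the top view they are at (254,244), (298,241) and (364,248).

```bash
cat > h.py <<'E'
import numpy as np, cv2
from scipy.spatial.transform import Rotation as R
from rig import *
CI={n:camera_info(n) for n in("scene","top")}
def ray(n,uv):
    c=CI[n];d=np.linalg.inv(c["intrinsics"])@np.array([*uv,1.]);d=R.from_rotvec(c["orientation"]).as_matrix()@d
    return np.array(c["xyz"]),d/np.linalg.norm(d)
def plane(n,uv,z):
    o,d=ray(n,uv);return o+d*(z-o[2])/d[2]
def proj(n,p):
    c=CI[n];q=c["intrinsics"]@R.from_rotvec(c["orientation"]).as_matrix().T@(np.array(p,float)-c["xyz"]);return q[:2]/q[2]
def tri(a,b):
    (o1,d1),(o2,d2)=ray("scene",a),ray("top",b)
    s=np.linalg.lstsq(np.c_[d1,-d2],o2-o1,rcond=None)[0];p,q=o1+s[0]*d1,o2+s[1]*d2
    return (p+q)/2,np.linalg.norm(p-q)
def mask(im,lo,hi):return cv2.inRange(cv2.cvtColor(im,cv2.COLOR_BGR2HSV),lo,hi)
E
python3 - <<'E'
from h import *
s=cv2.imread("pics/scene0.png");t=cv2.imread("pics/top0.png")
a=cv2.resize(s[185:310,195:355],None,fx=5,fy=5,interpolation=2)[:,:800]
b=cv2.resize(t[222:278,235:395],None,fx=5,fy=5,interpolation=2)
cv2.imwrite("pics/c1.png",a[:600]);cv2.imwrite("pics/c2.png",b)
for n,im,box in(("scene",s,(195,185,355,310)),("top",t,(235,222,395,278))):
    x0,y0,x1,y1=box
    for c,lo,hi in(("blue",(105,120,60),(125,255,255)),("orange",(7,150,120),(17,255,255)),("red",(0,150,100),(5,255,255)),("brass",(20,80,80),(35,255,255))):
        m=mask(im[y0:y1,x0:x1],lo,hi);k,l,st,ce=cv2.connectedComponentsWithStats(m)
        for i in range(1,k):
            if st[i,4]>5:print(n,c,st[i]+np.array([x0,y0,0,0,0]),ce[i]+[x0,y0])
for c,uv in(("blue",(254,244)),("orange",(298,241)),("block",(364,248))):print(c,plane("top",uv,50))
for uv in((241,235),(315,227),(316,256),(243,262)):print(plane("top",uv,10))
E
```

```text
scene blue [219 194  11   6  43] [224.         196.60465116]
scene blue [219 207  16  11 115] [226.69565217 212.4173913 ]
scene orange [256 210  10   6  33] [260.63636364 213.27272727]
scene orange [255 224  16  11  97] [262.2371134 229.2371134]
scene red [303 250  18  16 143] [312.0979021  258.74125874]
scene brass [307 251   7   4  17] [309.94117647 252.17647059]
top blue [249 237  14  15 103] [256.93203883 245.22330097]
top orange [291 234  14  15  77] [298.72727273 242.74025974]
top red [358 242  15  15 124] [364.9516129  248.81451613]
top brass [364 249   4   5  19] [365.57894737 250.89473684]
blue [494.49883114 262.83370953  50.        ]
orange [507.7016165  160.73455331  50.        ]
block [500.73829659   5.90801948  50.        ]
[517.67566536 303.8888992   10.        ]
[548.4425555  123.62752703  10.        ]
[477.76749041 116.80766848  10.        ]
[452.72328422 292.34836199  10.        ]
```

View pics/c1.png

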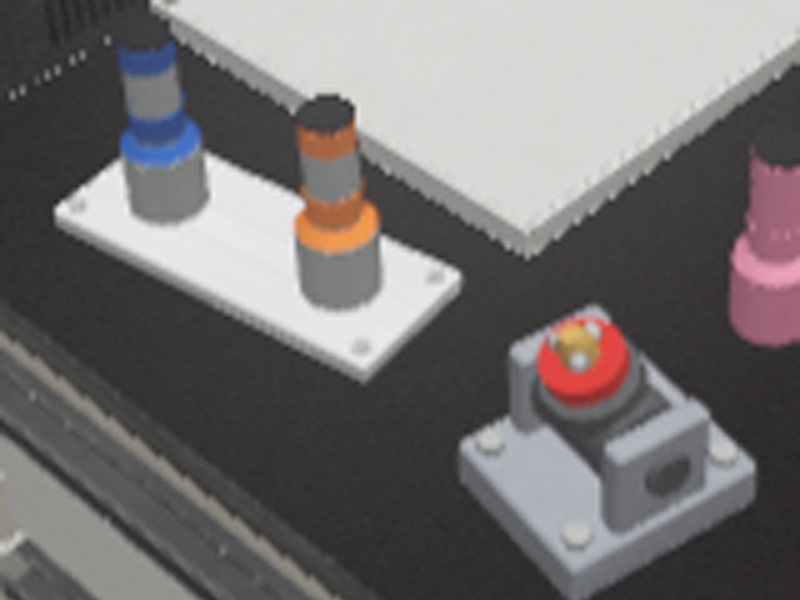

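View pics/c2.png

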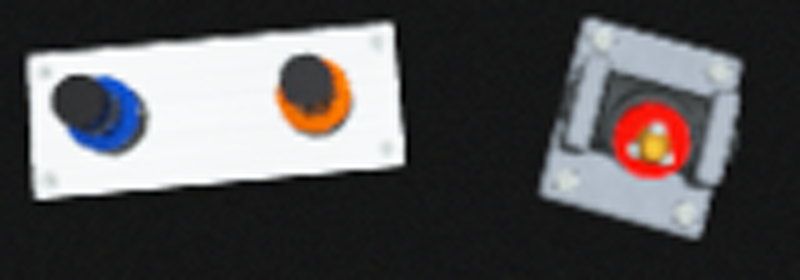

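The crops show the caps clearly: in the scene view blue is at (223.6,190.6) and orange at (260.4,207.4); in the top view they are at (250.6,242) and (296.4,238). The nipple leans toward the image bottom in the top view, and its tip is near (365,250.6). The block base corners are visible too.

```bash
python3 - <<'E'
from h import *
np.set_printoptions(precision=1,suppress=True)
S=lambda x,y:(195+x/5-.4,185+y/5-.4)
T=lambda x,y:(235+x/5-.4,222+y/5-.4)
print("TCP px",proj("top",(153,528,231)),proj("scene",(153,528,231)))
for n,a,b in(("bluecap",(146,28),(80,101)),("orcap",(327,112),(308,80)),("tip",(574,338),(653,146)),("collar",(583,361),(651,140))):
    p,e=tri(S(*a),T(*b));print(n,p,e,plane("top",T(*b),105),plane("scene",S(*a),105))
C=[plane("top",T(*q),22) for q in((585,17),(742,60),(700,238),(540,196))]
print("base",C,np.mean(C,0),[np.linalg.norm(C[i]-C[i-1]) for i in range(4)])
x=C[0]-C[3]+C[1]-C[2];y=C[0]-C[1]+C[3]-C[2]
print("yaw",np.arctan2(x[1],x[0]),np.arctan2(-y[0],y[1]))
for q in((460,440),(755,465),(572,575)):print("scene base top corner",plane("scene",S(*q),22))
C=[plane("top",T(*q),10) for q in((28,55),(393,22),(404,163),(36,199))];c=np.mean(C,0);u=C[0]-C[1];u/=np.linalg.norm(u)
print("plate",c,[np.linalg.norm(C[i]-C[i-1]) for i in range(4)],c+50*u,c-50*u)
E
```

```text
TCP px [ 58.3 429. ] [-26.3 158.7]
bluecap [494.9 260.4 106.1] 1.2159651183306615 [494.5 261.  105. ] [496.2 261.3 105. ]
orcap [510.  162.  104.1] 0.36065365301356644 [509.7 162.  105. ] [509.4 161.  105. ]
tip [491.2   8.1  91.5] 0.16745411890638895 [490.1   9.8 105. ] [481.3  -1.2 105. ]
collar [495.1   7.2  77.3] 0.36842113487076084 [492.7  10.8 105. ] [474.9 -11.4 105. ]
base [array([557.1,  34.6,  22. ]), array([540.7, -42.4,  22. ]), array([454.4, -24.5,  22. ]), array([469.6,  52.5,  22. ])] [505.5   5.1  22. ] [np.float64(89.36126055857427), np.float64(78.7349053340131), np.float64(88.12472353582793), np.float64(78.48296807449383)]
yaw -0.20280446980916092 -0.2021596693838542
scene base top corner [471.2  50.6  22. ]
scene base top corner [539.1 -43.2  22. ]
scene base top corner [451.7 -27.   22. ]
plate [502.5 212.2  10. ] [np.float64(70.34828484881388), np.float64(180.30298331354265), np.float64(69.32584497360908), np.float64(179.07055036432777)] [495.  261.6  10. ] [510.1 162.7  10. ]
```

```bash
cat >> h.py <<'E'
np.set_printoptions(precision=2,suppress=True)
xb=np.array([.9796,-.2011,0]);yb=np.array([.2011,.9796,0])
def ori(tilt):  # tool y = block y, tool z tilted
    z=np.cos(tilt)*np.array([0,0,-1])+np.sin(tilt)*xb
    return R.from_matrix(np.c_[np.cross(yb,z),yb,z])
def nrm(tilt):return -ori(tilt).as_matrix()[:,2]
def rel(p0,r0,p1,r1):
    print("cm",r0.inv().apply(np.array(p1)-p0)/10,"deg",np.degrees((r0.inv()*r1).as_rotvec()))
E
python3 - <<'E'
from h import *
r0=R.from_rotvec(get_obs()["orientation"]);print(r0.as_matrix(),ori(0).as_matrix())
rel(np.array([152.9,528.3,231.3]),r0,(495,261.3,150),ori(0))
E
```

```text
[[-0.96  0.28 -0.  ]
 [ 0.28  0.96 -0.  ]
 [ 0.   -0.   -1.  ]] [[-0.98  0.2   0.  ]
 [ 0.2   0.98  0.  ]
 [ 0.    0.   -1.  ]]
cm [-40.29 -16.12   8.14] deg [-0.07 -0.02 -4.55]
```

>>> step_arm:
  plan: "-5.2 -2.1 0 0 0 -1; -10.4 -4.2 0 0 0 -2; -15.6 -6.3 0 0 0 -3; -20.8 -8.4 0 0 0 -4.5; -20.8 -8.4 0 0 0 -4.5"
  gripper: 1

```text
t: 0.72
ee_pos: [331.8, 387.7, 230.9]
orientation: [-0.326, -3.124, 0.001]
ft_force: [-1.3, 0.6, -0.1]
grip_width: 85.5
grasp_force: 0.0
```

```bash
python3 - <<'E'
from h import *
o=get_obs();r=R.from_rotvec(o["orientation"]);print(o["t"],o["ee_pos"],o["joint_positions"],r.as_matrix())
r0=R.from_rotvec([-.44113,-3.10991,0])
p=np.array([152.9,528.3,231.3])+r0.apply([-208,-84,0]);print("cmd",p)
rel(p,r0*R.from_rotvec([0,0,-np.radians(4.5)]),(495,261.3,150),ori(0))
E
```

```text
0.725 [331.76 387.71 230.9 ] [ 0.63  0.31  1.41 -0.    1.43 -0.73] [[-0.98  0.21 -0.  ]
 [ 0.21  0.98 -0.  ]
 [ 0.   -0.   -1.  ]]
cmd [329.33 389.77 231.19]
cm [-18.82  -9.24   8.11] deg [-0.   -0.03 -0.05]
```

>>> step_arm:
  plan: "-5.5 -2.7 1 0 0 0; -11 -5.4 3 0 0 0; -16.5 -8.1 6 0 0 0; -18.8 -9.2 8.1 0 0 0; -18.8 -9.2 8.1 0 0 0"

```text
t: 1.35
ee_pos: [495.0, 260.8, 148.1]
orientation: [-0.322, -3.121, 0.002]
ft_force: [-0.1, 0.2, 0.6]
grip_width: 85.3
grasp_force: 0.0
```

```bash
python3 - <<'E'
from h import *
o=get_obs();print(o["t"],o["ee_pos"],o["joint_velocities"]);r=R.from_rotvec(o["orientation"])
im=capture("scene");im2=capture("top");o=get_obs();print(o["t"],o["ee_pos"],R.from_rotvec(o["orientation"]).as_matrix())
rel(o["ee_pos"],r,(495,261.3,57),ori(0))
a=cv2.resize(im[130:260,170:300],None,fx=4,fy=4,interpolation=2);b=cv2.resize(im2[190:290,210:310],None,fx=4,fy=4,interpolation=2)
c=np.zeros((520,800,3),np.uint8);c[:,:400]=a[:,:400];c[:400,400:]=b;cv2.imwrite("pics/c3.png",c)
E
```

```text
1.35 [495.01 260.82 148.12] [ 0.05 -0.05 -0.01  0.01  0.03  0.02]
1.45 [494.32 262.47 150.38] [[-0.98  0.2  -0.  ]
 [ 0.2   0.98  0.  ]
 [ 0.    0.   -1.  ]]
cm [-0.13 -0.08  9.34] deg [-0.11 -0.22 -0.17]
```

View pics/c3.png

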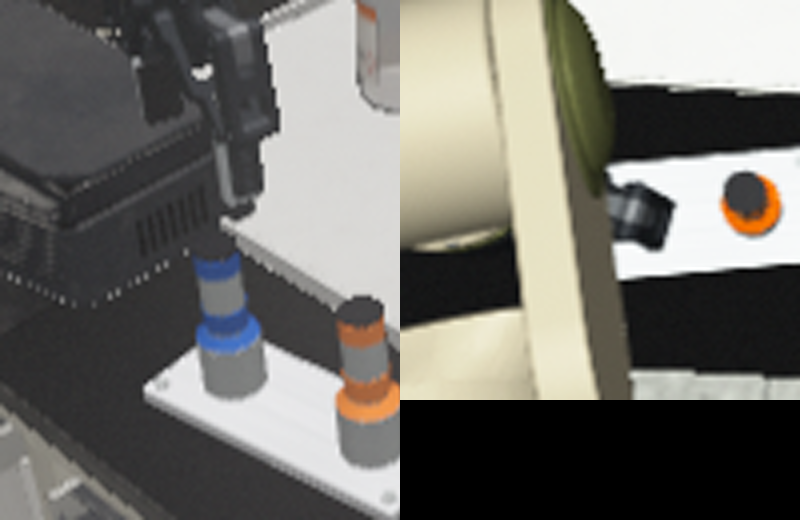

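The fingers straddle the blue cartridge (top at about (215,245) in the left crop). I'm descending now.

>>> step_arm:
  plan: "0 0 3.5 0 0 0; 0 0 7 0 0 0; 0 0 9.3 0 0 0; 0 0 9.3 0 0 0; 0 0 9.3 0 0 0"

```text
t: 2.08
ee_pos: [495.2, 262.7, 58.9]
orientation: [0.317, 3.123, 0.002]
ft_force: [0.3, -0.4, -0.4]
grip_width: 85.4
grasp_force: 0.0
```

>>> step_arm:
  plan: "0 0 0 0 0 0; 0 0 0 0 0 0; 0 0 0 0 0 0; 0 0 0 0 0 0; 0 0 0 0 0 0"
  gripper: -1
  grip_force: 90

```text
t: 2.7
ee_pos: [495.1, 261.7, 57.7]
orientation: [0.319, 3.125, 0.0]
ft_force: [-1.1, -1.0, 5.7]
grip_width: 22.5
grasp_force: 87.8
```

>>> step_arm:
  plan: "0 0 -1.5 0 0 0; 0 0 -4 0 0 0; 0 0 -8 0 0 0; 0 0 -13 0 0 0; 0 0 -13 0 0 0"

```text
t: 3.32
ee_pos: [496.2, 262.2, 191.5]
orientation: [0.318, 3.118, 0.005]
ft_force: [0.7, 0.4, -2.3]
grip_width: 21.9
grasp_force: 88.1
```

```bash
python3 - <<'E'
from h import *
o=get_obs();print(o)
t=.31;n=nrm(t);tip=np.array([505.5,5,45])+48.8*n;print(n,tip)
for d in(40,25,8,0,-12,-26):print(d,tip+(47+d)*n)
rel(np.array([495,261.3,187]),ori(0),tip+(47+40)*n,ori(t))
im=capture("scene");cv2.imwrite("pics/c4.png",cv2.resize(im[120:300,160:360],None,fx=4,fy=3.3,interpolation=2)[:594])
E
```

```text
{'t': 3.325, 'joint_positions': array([ 0.28,  0.43,  1.34,  0.  ,  1.37, -1.09]), 'joint_velocities': array([-0.  ,  0.06,  0.09, -0.  , -0.05, -0.  ]), 'tau': array([  0.08, -49.68, -24.3 ,  -0.  ,   0.5 ,  -0.  ]), 'ee_pos': array([496.24, 262.18, 191.52]), 'orientation': array([0.32, 3.12, 0.  ]), 'ft_force': array([ 0.7 ,  0.41, -2.35]), 'moment': array([-0.07, -0.02, -0.02]), 'grasp_force': 88.14740180969238, 'grip_width': 21.867845890735673}
[-0.3   0.06  0.95] [490.92   7.99  91.47]
40 [464.92  13.33 174.33]
25 [469.4   12.41 160.04]
8 [474.48  11.37 143.85]
0 [476.87  10.88 136.23]
-12 [480.46  10.14 124.81]
-26 [484.64   9.28 111.47]
cm [ -2.04 -24.9    1.27] deg [ -0.   -17.76   0.  ]
```

View pics/c4.png

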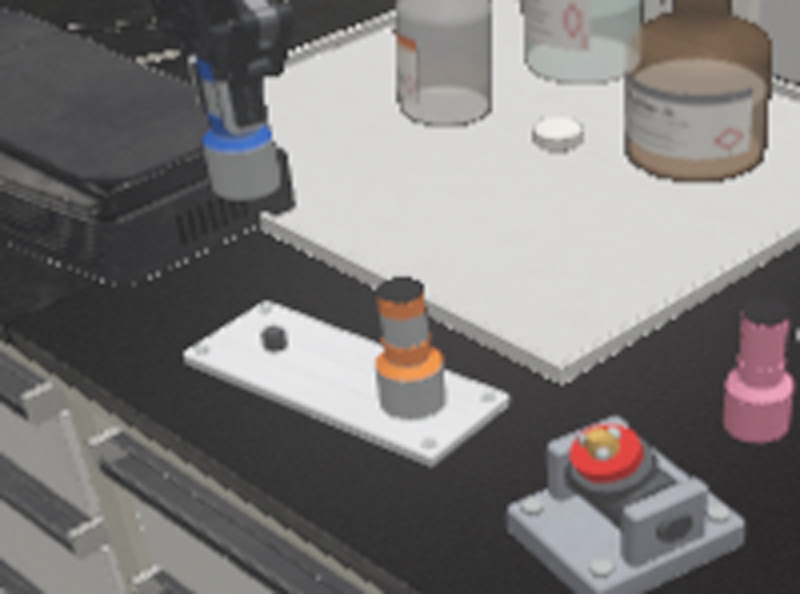

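The cartridge is lifted off cleanly and hangs straight, with its skirt at (242,165); orange stays parked. I'm moving to the pre-mate pose, 40 mm out along the axis.

>>> step_arm:
  plan: "0 -4 0 0 0 0; 0 -9.5 0 0 0 0; -0.5 -15 0 0 -5 0; -1 -20 0 0 -10 0; -2 -24.9 0 0 -15 0"

```text
t: 4.0
ee_pos: [463.0, 12.6, 186.2]
orientation: [0.292, 2.866, -0.039]
ft_force: [1.0, 0.5, -1.4]
grip_width: 22.0
grasp_force: 88.1
```

```bash
python3 - <<'E'
from h import *
o=get_obs();print(o["t"],o["ee_pos"],o["ft_force"],o["joint_positions"])
t=.31;n=nrm(t);tip=np.array([505.5,5,45])+48.8*n
p=np.array([495,261.3,187])+ori(0).apply([-20,-249,0]);r=ori(np.radians(15))
rel(p,r,tip+(47+20)*n,ori(t));rel(o["ee_pos"],R.from_rotvec(o["orientation"]),tip+(47+20)*n,ori(t))
E
```

```text
4.0 [462.97  12.55 186.22] [ 0.96  0.49 -1.44] [-0.23  0.17  1.77  0.01  0.93 -1.61]
cm [0.19 0.   3.23] deg [-0.   -2.76 -0.  ]
cm [0.04 0.12 3.19] deg [-0.04 -2.76 -0.03]
```

>>> step_arm:
  plan: "0.1 0 1 0 -1.4 0; 0.2 0 2 0 -2.8 0; 0.2 0 3.2 0 -2.8 0; 0.2 0 3.2 0 -2.8 0; 0.2 0 3.2 0 -2.8 0"

```text
t: 4.62
ee_pos: [470.6, 12.6, 155.9]
orientation: [0.287, 2.818, -0.045]
ft_force: [0.3, 0.4, -1.3]
grip_width: 22.3
grasp_force: 88.5
```

```bash
python3 - <<'E'
from h import *
o=get_obs()
im=capture("scene");im2=capture("top")
P=[]
for i in range(6):
    capture("scene");o=get_obs();P.append(o["ee_pos"])
print(o["t"],np.mean(P,0),np.std(P,0),o["ft_force"],R.from_rotvec(o["orientation"]).as_matrix()[:,2])
n=nrm(.31);tip=np.array([505.5,5,45])+48.8*n
for nm in("scene","top"):print(nm,proj(nm,tip),proj(nm,tip+20*n))
print("want TCP",tip+67*n)
a=cv2.resize(im[210:310,260:360],None,fx=5,fy=5,interpolation=2);b=cv2.resize(im2[200:300,315:375],None,fx=5,fy=5,interpolation=2)
cv2.imwrite("pics/c5.png",np.hstack([a,b]))
E
```

```text
5.025 [470.56  12.56 156.12] [0.05 0.03 0.06] [-0.24 -0.46 -1.96] [ 0.3  -0.06 -0.95]
scene [309.27 252.34] [306.49 246.18]
top [365.25 250.92] [365.72 253.04]
want TCP [470.89  12.1  155.28]
```

View pics/c5.png

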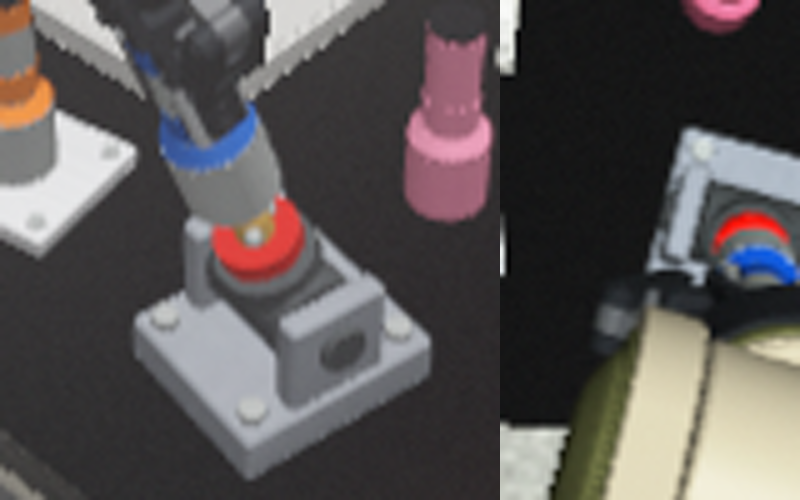

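The cartridge is leaning along the nipple's axis just above it, with its mouth around (240,205) in the crop. I'll compare this with the projected rim.

```bash
python3 - <<'E'
from h import *
o=get_obs();M=R.from_rotvec(o["orientation"]).as_matrix();n=-M[:,2];p=np.array([470.6,12.6,156.1])
im=cv2.imread("pics/c5.png")
def circ(c,r):return np.array([np.add(proj("scene",c+r*(np.cos(a)*M[:,0]+np.sin(a)*M[:,1])),(-260+.5,-210+.5))*5 for a in np.linspace(0,6.283,60)])
t=np.array([505.5,5,45])+48.8*nrm(.31)
for c,r,col in((p-47*n,18,(0,255,0)),(p-12*n,18,(0,255,0)),(t-14*nrm(.31),17,(255,255,0))):
    cv2.polylines(im,[circ(c,r).astype(int)],True,col,1)
cv2.imwrite("pics/c6.png",cv2.resize(im[80:320,100:400],None,fx=2.5,fy=2.5))
E
```

```text
(no output)
```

View pics/c6.png

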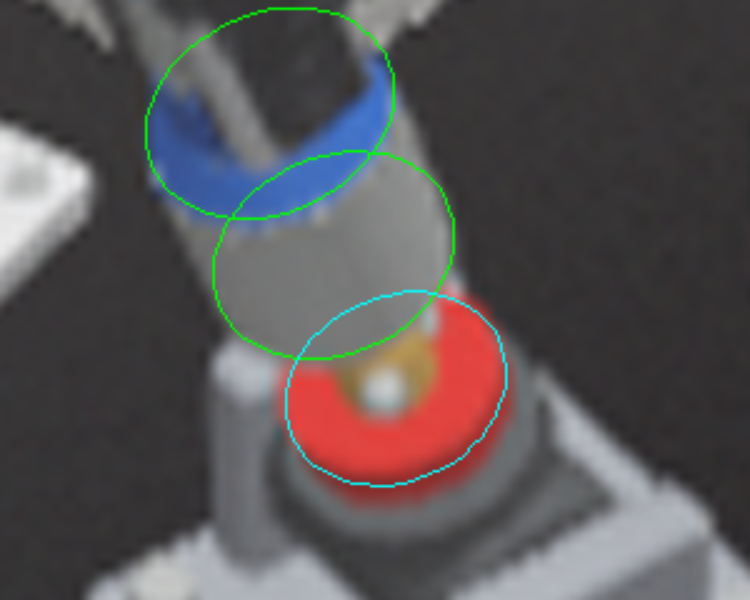

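Projection and picture agree within about 1 mm, so I'm advancing along the axis.

>>> step_arm:
  plan: "0 0 0.7 0 0 0; 0 0 1.4 0 0 0; 0 0 2 0 0 0; 0 0 2.5 0 0 0; 0 0 2.5 0 0 0"
  grip_force: 120

```text
t: 5.65
ee_pos: [478.3, 10.8, 132.2]
orientation: [0.287, 2.817, -0.045]
ft_force: [-3.1, -0.3, 4.9]
grip_width: 21.4
grasp_force: 117.4
```

>>> step_arm:
  plan: "0 0 0.25 0 0 0; 0 0 0.5 0 0 0; 0 0 0.5 0 0 0"

```text
t: 6.02
ee_pos: [479.7, 10.5, 127.0]
orientation: [0.288, 2.818, -0.045]
ft_force: [2.8, -1.9, -4.3]
grip_width: 21.5
grasp_force: 117.6
```

>>> step_arm:
  plan: "0 0 0.2 0 0 0; 0 0 0.4 0 0 0; 0 0 0.6 0 0 0; 0 0 0.8 0 0 0; 0 0 0.8 0 0 0"

```text
t: 6.65
ee_pos: [482.0, 10.1, 120.0]
orientation: [0.287, 2.817, -0.045]
ft_force: [-4.2, -1.7, 7.8]
grip_width: 21.6
grasp_force: 117.7
```

>>> step_arm:
  plan: "0 0 0.2 0 0 0; 0 0 0.4 0 0 0; 0 0 0.6 0 0 0; 0 0 0.8 0 0 0; 0 0 0.8 0 0 0"

```text
t: 7.28
ee_pos: [483.9, 9.9, 116.4]
orientation: [0.285, 2.813, -0.047]
ft_force: [-33.0, 2.4, 62.1]
grip_width: 21.8
grasp_force: 125.7
```

```bash
python3 - <<'E'
from h import *
o=get_obs();print(o["ft_force"],o["moment"],o["ee_pos"])
im=capture("scene")
M=R.from_rotvec(o["orientation"]).as_matrix();n=-M[:,2];p=o["ee_pos"]
im=cv2.resize(im[225:285,275:345],None,fx=10,fy=10,interpolation=2)
im=np.hstack([im])
def circ(c,r):return np.array([np.add(proj("scene",c+r*(np.cos(a)*M[:,0]+np.sin(a)*M[:,1])),(-275+.5,-225+.5))*10 for a in np.linspace(0,6.283,60)])
for c in(p-47*n,p-12*n):cv2.polylines(im,[circ(c,18).astype(int)],True,(0,255,0),1)
cv2.imwrite("pics/c7.png",im)
E
```

```text
[-33.01   2.37  62.13] [-0.46  2.54 -0.38] [483.9    9.87 116.38]
```

View pics/c7.png

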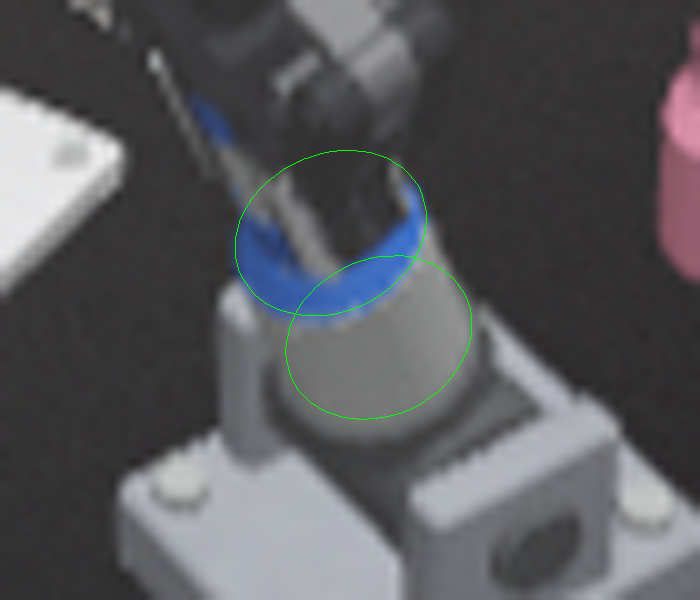

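The collar no longer shows, so the rim has pushed it fully into its cup, and the ~70 N means it is hard on the stop. I'll ease off a little but keep pressing.

>>> step_arm:
  plan: "0 0 -0.1 0 0 0; 0 0 -0.2 0 0 0; 0 0 -0.2 0 0 0; 0 0 -0.2 0 0 0; 0 0 -0.2 0 0 0"

```text
t: 7.95
ee_pos: [483.5, 9.9, 116.6]
orientation: [0.286, 2.814, -0.046]
ft_force: [-22.0, 0.4, 38.7]
grip_width: 21.8
grasp_force: 122.3
```

>>> step_arm:
  plan: "0 0 0 0 0 0; 0 0 0 0 0 0; 0 0 0 0 0 0; 0 0 0 0 0 0; 0 0 0 0 0 0"

```text
t: 8.57
ee_pos: [483.5, 9.9, 116.6]
orientation: [0.286, 2.814, -0.046]
ft_force: [-20.6, 0.6, 38.9]
grip_width: 21.7
grasp_force: 122.3
```

```bash
python3 - <<'E'
from h import *
im=capture("scene");cv2.imwrite("pics/c8.png",cv2.resize(im[190:300,190:350],None,fx=5,fy=5,interpolation=2))
print(get_obs()["ft_force"],cv2.countNonZero(mask(im[225:285,285:345],(0,150,100),(5,255,255))))
E
```

```text
[-21.46   0.01  38.61] 0
```

View pics/c8.png

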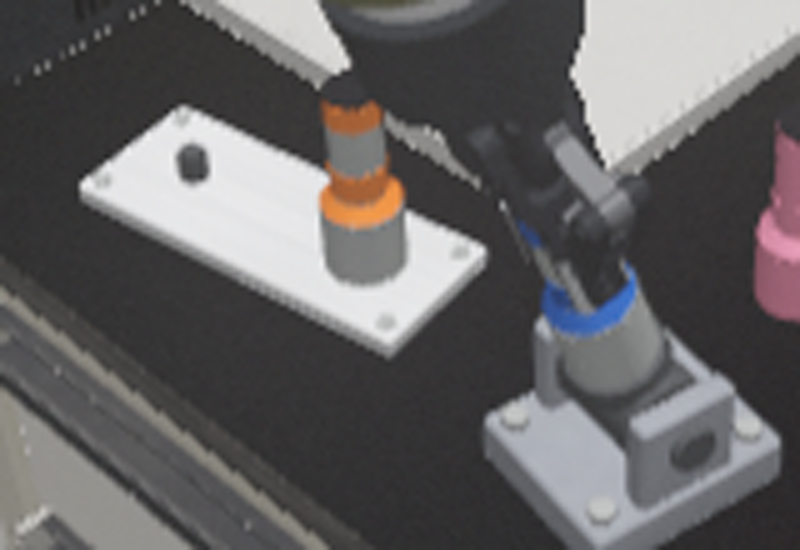

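The cartridge is seated on the nipple at (610,340) with no red showing, the force is steady, and orange is still parked at (363,230). I'm handing in.

```bash
python3 -c "
from rig import *
print(close_job())"
```

```text
the job is handed in; nothing more can be done
None
```

I handed the job in with the blue cartridge gripped and pressed onto the nipple at about 43 N, the collar apparently at its stop (hard stop felt, no red visible), and the orange cartridge still parked; no verdict came back.

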